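# Make up a square packing for the press

### The job

Make up the packing for the press in the squaring fixture: lay the plain loose plate on the plate already in it and the plate with the round recess on top, recess up, all three lengthwise away from you with their far ends flush against the back fence. Then slide the jaw up against the pile and press it for a moment, until you feel all three plates gripped firmly between jaw and side stop, without ramming them, and leave the pile square with the jaw still against it. Do not disturb the jar, the tin or the gauge block.

Things in the scene. Friction and masses are not known exactly. Their poses are not given: they have to be found in the camera images.
- fixture: Fixed steel squaring fixture: base plate 180 (x) x 260 (y) x 12 mm. Origin: centre of its underside; x points to the back fence, y to the side stop. The pile stands on the base's top, z = 12 mm.
- back_fence (a point): Middle of the back fence's near face, at its foot (fixture x = +73 mm, z = 12 mm); axes as the fixture's. The fence is 240 mm long in y and 40 mm high.
- stop_slot (a point): Fixture point y = +56 mm, on the base's top. The side stop is a dark upright, 100 mm long in x (fixture x -39 to +61 mm), 16 mm thick, 40 mm high, bolted in slots so that its inner face (looks to -y) stands 0 to 35 mm on the +y side of this point: where exactly is not measured, so it must be felt or seen.
- jaw: Dark steel jaw, slides along the fixture's y: 120 mm travel, 3 N friction, stays where left. Upright 100 (x) x 16 x 40 mm high. Origin: foot of its working face (the plane y = 0, looks to +y), at mid-length, on the base's top; axes as the fixture's. Push on the upright's back, y = -16 mm, z 10 to 40 mm, between ribs at x = -46 and +46 mm; a sole 10 mm high reaches back to y = -42 mm.
- plate_low: Plain aluminium plate with four dark holes near the corners, already lying loose and askew on the fixture's base, 100 mm long (its x) by 62 mm wide (its y), 14 mm thick. Origin: centre of the underside, z up through the plate.
- plate_mid: Plain aluminium plate with four dark holes near the corners, lying on the bench, 100 mm long (its x) by 62 mm wide (its y), 12 mm thick. It goes in the middle. Origin: centre of the underside, z up through the plate.
- plate_top: Aluminium plate with a round recess of 40 mm diameter, 6 mm deep, in its upper face, lying on the bench, 100 mm long (its x) by 62 mm wide (its y), 16 mm thick. It goes on top. Origin: centre of the underside, z up through the plate.
- pin_dish: Low round tin with blue lid, 66 mm diameter, 26 mm high: leave alone. Origin: centre of its underside.
- grease_jar: White jar with blue lid, 63 mm diameter, 53 mm high: leave alone. Origin: centre of its underside.
- count_block: Steel gauge block, 25 x 45 x 30 mm, on the left of the bench: leave alone. Origin: centre of its underside.

How it is judged:
By the outcome, as a careful person would: the job done as asked, in the order asked, and still so for the second after the job is handed in, with the robot touching nothing.
It also fails if it takes over 72 s, if anything falls off the work surface, if the arm or the gripper's body presses on something with over 40 N, if the wrist force passes 120 N, or if a joint passes its speed limit or range.

### The arm

A 6-joint arm with a two-finger parallel gripper is mounted at the origin on a cart in front of the work surface, level with it; the furniture and walls round the work are solid. World frame = base frame: x ahead of the robot, y to its left, z up, the work surface at z = 0. Lengths are in m, angles in degrees, forces in N, time in s.
With the tool pointing down it reaches from about 0.4 to 0.825 m from the base axis. Payload 7 kg.
Tool frame: the origin (TCP) lies between the finger pads; the fingertips stand 17 mm ahead of it and the grasp point (between the pads) lies 2 mm behind it; x points along the fingers, y is the direction in which the jaws open and shut, and the axes are right-handed (so a half turn about x gives the same grasp; the last joint's range is limited). The gripper opens to 88 mm and grips with 3 to 60 N. Pads are 19 mm wide; open, the fingers measure 130 mm over their backs; the gripper's body (78 mm by 193 mm) begins 47 mm behind the grasp point.
Start: joints at [-53.222, 20.546, 0.682, 0, -70.136, -16.507], TCP at [0.234, -0.633, 0.244] pointing down, gripper open.
Joint ranges: [-176.03, 176.03], [-82.01, 121.73], [-58.28, 71.71], [-173.87, 95.51], [-174.79, -0.11], [-173.66, 173.66]. Speed limits (degrees/s): [136.94, 136.94, 172.46, 180, 180, 180].

### API

Orientations are given as [roll, pitch, yaw] about the fixed x, y, z axes, in that order (R = Rz(yaw) Ry(pitch) Rx(roll)).
In Python, from plant import r gives the robot as it stands.
- The arm moves only by the shell command python3 -m jog 'ROWS' [FORCE]. ROWS is a JSON object of lists of equal length, an entry for each row: "fingers": the opening, from 0 (shut) to 1 (fully open); "dp": the shift along the tool's x, y, z in mm, a list of three; "twist": the turn about the tool's x in degrees. In form: {"fingers": [fingers, ...], "dp": [[dx, dy, dz], ...], "twist": [twist, ...]}. A call has exactly 5 rows; each row is the pose to reach, as a shift and turn from the pose measured when the call began, along the tool's axes at that moment; what a row does not reach only later rows make up. A row lasts 1/10 s, in which the tool goes at most 50 mm and 8.59 degrees, less where a joint would pass 70% of its speed; a pose out of reach is approached as far as the arm can. A call with a gripper value outside its range is refused whole. The fingers move at their own pace and stop on an object; FORCE is the grip in N (left out, the last holds). Time passes only in rows, so rows that repeat a pose let the fingers close, or fill a call up. It gives the time, the measured TCP pose, the force and the opening at its end, in the units of the state.
- r.get_state(): the state, without advancing time (a new reading comes with each control period).
- r.capture(name): name is "scene" or "side" or "wrist"; returns a dict with "frame" (384x512x3 uint8, red, green, blue), "intrinsics" (3x3 intrinsics, pixels), "pose" (4x4, takes a point from camera to world coordinates). Camera axes: x right, y down, z forward; pixel columns grow to the right and rows downward; lengths in m; the calibration is good to about 2 mm. A picture is of the moment at which its call begins. There is no depth.
- r.close_job(): hands the job in, once; it reports no verdict.
The state is a dict: "time_s": time; "joints": joint angles; "qd": joint speeds; "joint_torque": joint torques, N m; "tcp_pos": TCP position; "eef_rot": TCP orientation; "contact_force": force on the tool from outside, world axes, zero at the start; "moment": the same for the moment, N m; "gripper_width": finger opening in m.
Only numpy, scipy, OpenCV 4.12 (cv2) and the standard library are available. Lean on these libraries where they do the work, as an engineer would, in place of code of your own. Each camera call takes 0.05 s, during which the arm holds its last target. There are 200 camera calls.

## Working session

There is one attempt and no reset: what is moved stays moved. The work goes in short steps, Python scripts to look and compute and a shell command to move; the robot and the scene stay as the last step left them, time stands still between calls to the robot, and variables do not carry over. Pictures are saved under pics/ and viewed, on a budget of 10 in all, crops included, one or two more only if the job needs it, and the job is handed in when it is done.

```bash
ls; mkdir -p pics
python3 - <<'E'
from plant import r
import cv2,numpy as np
s=r.get_state();print(s)
ims=[]
for n in ("scene","side"):
    c=r.capture(n);ims.append(c["frame"]);print(n,c["intrinsics"].round(1).tolist(),c["pose"].round(4).tolist())
    np.savez(f"pics/{n}0.npz",**c)
    cv2.imwrite(f"pics/{n}0.png",cv2.resize(c["frame"][:,:,::-1],(800,600),interpolation=cv2.INTER_CUBIC))
E
```

```text
pics
{'time_s': 0.0, 'joints': array([-5.32223155e+01,  2.05901682e+01,  6.33357686e-01, -2.09323239e-02,
       -7.01361339e+01, -1.65054142e+01]), 'qd': array([ 0.00711052, -0.05133138, -0.0638805 ,  0.02269869, -0.01512591,
        0.0454566 ]), 'joint_torque': array([-2.79070860e-03, -5.82718849e+01,  2.93050861e+01,  6.99748546e+00,
        6.72389375e-03, -1.56904480e-04]), 'tcp_pos': array([ 0.23367475, -0.63276055,  0.24263125]), 'eef_rot': array([ 94.55311473,  89.90499465, 114.8182566 ]), 'contact_force': array([-0.41221199,  0.35632081,  0.08773288]), 'moment': array([ 0.03992248, -0.00453593, -0.00426754]), 'gripper_width': 0.08796494955217303}
scene [[361.0, 0.0, 255.5], [0.0, 361.0, 188.5], [0.0, 0.0, 1.0]] [[-0.4838, -0.4592, 0.745, -0.3127], [-0.8751, 0.2421, -0.419, 0.5157], [0.0121, -0.8547, -0.519, 0.6092], [0.0, 0.0, 0.0, 1.0]]
side [[371.7, 0.0, 257.1], [0.0, 371.7, 190.8], [0.0, 0.0, 1.0]] [[-0.9997, -0.0171, -0.0176, 0.5278], [0.0029, 0.6319, -0.775, 0.9805], [0.0243, -0.7749, -0.6317, 0.7868], [0.0, 0.0, 0.0, 1.0]]
```

View pics/scene0.png

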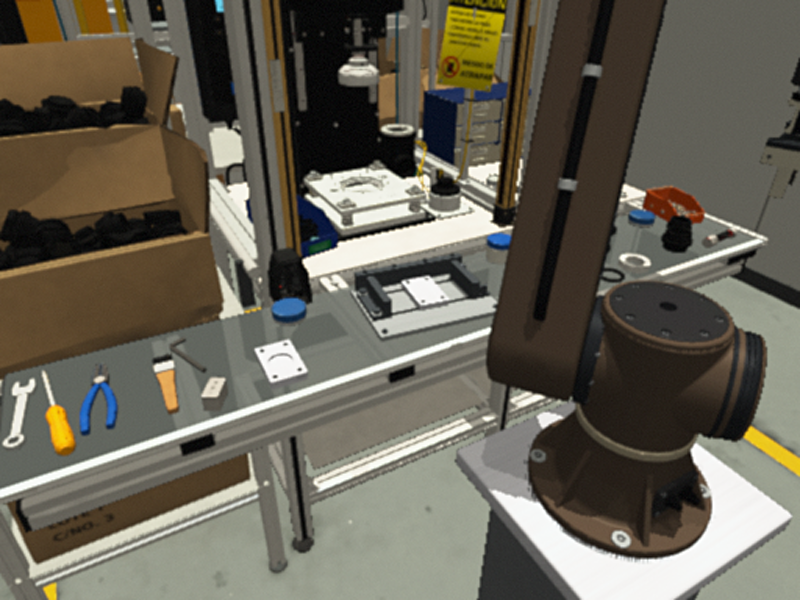

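View pics/side0.png

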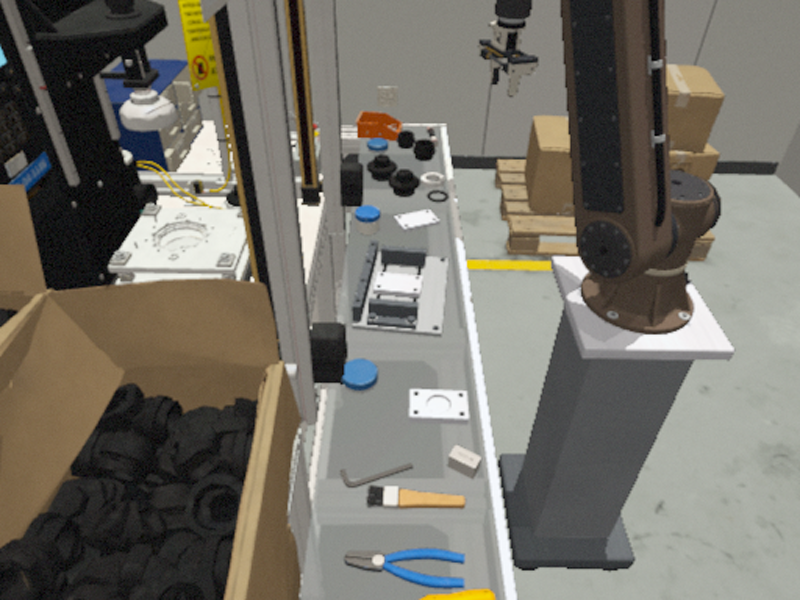

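The scene view shows plate_top (280,360 in the 800-px picture), the fixture (430,290) with plate_low, the tin (288,310) and the gauge block (213,387). The side view shows plate_mid (416,218), the jar (368,215), the jaw (400,258), the stop (392,315), plate_low (398,280) and plate_top (438,404).

```bash
cat > h.py <<'E'
import numpy as np,cv2
from plant import r
from scipy.spatial.transform import Rotation as R
def cast(c,uv,z):
    uv=np.atleast_2d(np.asarray(uv,float));d=np.c_[uv,np.ones(len(uv))]@np.linalg.inv(c["intrinsics"]).T@c["pose"][:3,:3].T
    o=c["pose"][:3,3];return (o+d*((z-o[2])/d[:,2])[:,None])[:,:2]
def rect(c,mask,z):
    "min-area rectangle on plane z of the mask's outline: centre, sizes (mm), direction of long side (deg, about world z)"
    k=max(cv2.findContours(mask.astype(np.uint8),cv2.RETR_EXTERNAL,cv2.CHAIN_APPROX_NONE)[0],key=cv2.contourArea)
    p=cast(c,k[:,0,:],z)*1000
    (x,y),(w,h),a=cv2.minAreaRect(p.astype(np.float32))
    if h>w: a+=90;w,h=h,w
    return round(x,1),round(y,1),round(w,1),round(h,1),round((a+90)%180-90,1)
def blob(c,u,v,thr=190,box=60):
    g=c["frame"].min(2)>thr
    m=np.zeros(g.shape,bool);u,v=int(u),int(v);y0,x0=max(0,v-box),max(0,u-box);m[y0:v+box,x0:u+box]=g[y0:v+box,x0:u+box]
    n,l=cv2.connectedComponents(m.astype(np.uint8));ys,xs=np.nonzero(m);i=np.argmin((xs-u)**2+(ys-v)**2)
    return l==l[ys[i],xs[i]]
def tool():
    s=r.get_state();M=R.from_euler('xyz',s["eef_rot"],degrees=True).as_matrix();return s,M
def togo(p,ax=None):
    "mm shift along tool axes to world point p; twist (deg) so that tool y lies along world angle ax"
    s,M=tool();d=M.T@(np.asarray(p)-s["tcp_pos"])*1000
    t=None
    if ax is not None:
        u=M.T@[np.cos(np.radians(ax)),np.sin(np.radians(ax)),0];t=(np.degrees(np.arctan2(u[2],u[1]))+90)%180-90
    print("t",round(s["time_s"],2),"tcp",(s["tcp_pos"]*1000).round(1),"dp",d.round(1),"twist",t,"j6",s["joints"][5].round(1),"F",s["contact_force"].round(1),"w",s["gripper_width"].round(4))
    return M
E
python3 - <<'E'
from h import *
c=dict(np.load("pics/side0.npz"));k=.64
for n,u,v,z in(("mid",416,218,.012),("low",398,285,.026),("top",420,404,.016)):
    m=blob(c,u*k,v*k,thr=165,box=35);print(n,m.sum(),c["frame"][int(v*k),int(u*k)],rect(c,m,z))
print("fixture corners top",cast(c,np.array([[355,327],[443,333],[448,258]])*k,.012)*1000, "jaw/stop tops",cast(c,np.array([[372,303],[416,305],[382,249],[424,250]])*k,.052)*1000)
print("jar,tin,block",cast(c,np.array([[368,213]])*k,.053),cast(c,np.array([[360,373]])*k,.026),cast(c,np.array([[466,455]])*k,.03))
M=togo([0.5,-.25,.25],0);print(M.round(2))
w=r.capture("wrist");print(w["intrinsics"],M.T@w["pose"][:3,:3],M.T@(w["pose"][:3,3]-r.get_state()["tcp_pos"]))
E
```

```text
mid 241 [245 247 248] (468.5, -294.1, 104.8, 70.1, 25.0)
low 1362 [246 245 247] (501.6, 13.2, 256.7, 173.6, 83.5)
top 712 [246 249 250] (444.5, 318.5, 103.6, 67.0, -1.5)
fixture corners top [[ 599.15618351  122.84468698]
 [ 424.99317558  136.29291571]
 [ 398.49333275 -120.32546608]] jaw/stop tops [[566.11681689  95.56745654]
 [479.07050799  99.45372977]
 [550.76194643 -93.62981918]
 [456.96571589 -92.75703373]]
jar,tin,block [[ 0.58836158 -0.24555794]] [[0.58168911 0.26053621]] [[0.40778117 0.43501659]]Traceback (most recent call last):
  File "<stdin>", line 7, in <module>
  File "h.py", line 27, in togo
    print("t",round(s["time_s"],2),"tcp",(s["tcp_pos"]*1000).round(1),"dp",d.round(1),"twist",t,"j6",s["joints"][5].round(1),"F",s["contact_force"].round(1),"w",s["gripper_width"].round(4))
                                                                                                                                                                 ^^^^^^^^^^^^^^^^^^^^^^^^
AttributeError: 'float' object has no attribute 'round'
```

```bash
sed -i 's/s\["gripper_width"\].round(4)/round(float(s["gripper_width"]),4)/' h.py
python3 - <<'E'
from h import *
M=togo([0.468,-.294,.244],25+90);print(M.round(3))
w=r.capture("wrist");print(w["intrinsics"].tolist(),(M.T@w["pose"][:3,:3]).round(3),(M.T@(w["pose"][:3,3]-r.get_state()["tcp_pos"])).round(4))
E
```

```text
t 0.1 tcp [ 233.7 -632.8  242.7] dp [ -1.  236.7 337.2] twist -4.737033588912837 j6 -16.5 F [ 0.7 -0.5  1. ] w 0.0877
[[-0.001 -0.346  0.938]
 [ 0.001  0.938  0.346]
 [-1.     0.002 -0.   ]]
[[341.4838296284016, 0.0, 252.93104959054494], [0.0, 341.4838296284016, 188.63752921019588], [0.0, 0.0, 1.0]] [[ 0.    -0.248  0.969]
 [ 1.     0.    -0.   ]
 [ 0.     0.969  0.248]] [-0.1415  0.0015 -0.0665]
```

```bash
python3 -m jog '{"fingers":[1,1,1,1,1],"dp":[[0,25,36],[0,50,72],[0,80,115],[0,110,158],[0,137,195]],"twist":[0,0,0,0,0]}' && python3 -m jog '{"fingers":[1,1,1,1,1],"dp":[[10,27,38],[20,54,76],[30,80,115],[40,100,142],[40,100,142]],"twist":[0,-2,-4,-5,-5]}'
python3 - <<'E'
from h import *
w=r.capture("wrist");np.savez("pics/w1.npz",**w);cv2.imwrite("pics/w1.png",w["frame"][:,:,::-1])
togo([.468,-.294,.05],115)
E
```

```text
time_s: 0.65
tcp_pos: [0.3695, -0.4357, 0.2428]
eef_rot: [96.8, 89.9, 117.0]
contact_force: [1.0, -1.3, 0.4]
gripper_width: 0.0876
time_s: 1.15
tcp_pos: [0.4693, -0.2894, 0.2014]
eef_rot: [109.1, 89.8, 134.6]
contact_force: [-0.6, -0.8, 0.0]
gripper_width: 0.088
t 1.2 tcp [ 468.6 -290.8  202.1] dp [152.1  -3.   -1.8] twist 0.43451640787759516 j6 -53.0 F [-0.4 -0.9 -0.7] w 0.0879
```

View pics/w1.png

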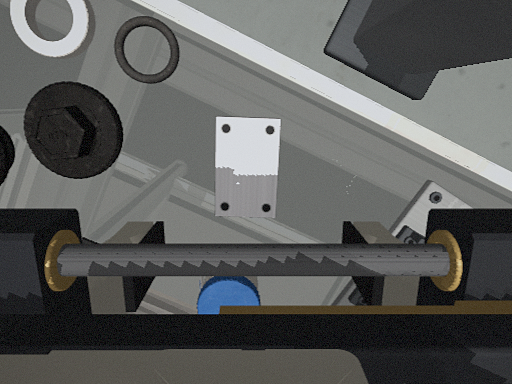

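The wrist view shows plate_mid at cols 216–280, rows 117–217, with its holes at (226,128), (270,130), (225,206) and (266,208). I'll cast the hole centres.

```bash
cat >> h.py <<'E'
def holes(c,uvs,z,rad=7):
    "refined dark-hole centres near the given pixels (order: two of one end, two of the other), cast on plane z"
    g=c["frame"].mean(2);out=[]
    for u,v in uvs:
        u,v=int(u),int(v);s=g[v-rad:v+rad+1,u-rad:u+rad+1];m=s<(s.min()+np.median(s))/2
        ys,xs=np.nonzero(m);out.append((u-rad+xs.mean(),v-rad+ys.mean()))
    p=cast(c,out,z)*1000;d=(p[0]+p[1]-p[2]-p[3])/2
    a=(np.degrees(np.arctan2(d[1],d[0]))+90)%180-90
    print("centre",p.mean(0).round(1),"long",a.round(1),"spacing",np.linalg.norm(d).round(1),np.linalg.norm(p[0]-p[1]).round(1));return p.mean(0)/1000,a
E
python3 - <<'E'
from h import *
w=dict(np.load("pics/w1.npz"))
p,a=holes(w,[(226,128),(270,130),(225,206),(266,208)],.012)
togo([*p,.019],a+90)
c=dict(np.load("pics/side0.npz"));print(rect(c,blob(c,266,140,thr=135,box=35),.012))
E
```

```text
centre [ 469.5 -294.4] long 23.4 spacing 78.3 42.1
t 1.2 tcp [ 468.6 -290.8  202.1] dp [183.1  -4.1  -0.5] twist 2.0716747586602224 j6 -53.0 F [-0.4 -0.9 -0.7] w 0.0879
(473.6, -339.0, 544.9, 285.8, 84.7)
```

Run:
```python
from h import *
togo([.52,.013,.32],83.5)
```

```text
t 1.2 tcp [ 468.6 -290.8  202.1] dp [-117.5  252.6  176.7] twist 31.934533828601786 j6 -53.0 F [-0.4 -0.9 -0.7] w 0.0879
```

```bash
python3 -m jog '{"fingers":[1,1,1,1,1],"dp":[[-20,36,25],[-40,72,50],[-60,108,75],[-80,144,100],[-100,180,126]],"twist":[6,12,18,25,32]}' && python3 -m jog '{"fingers":[1,1,1,1,1],"dp":[[-5,37,-10],[-17,74,-15],[-17,88,-20],[-17,88,-20],[-17,88,-20]],"twist":[0,0,0,0,0]}'
python3 - <<'E'
from h import *
w=r.capture("wrist");np.savez("pics/w2.npz",**w);cv2.imwrite("pics/w2.png",w["frame"][:,:,::-1])
togo([.52,.013,.32],83.5)
E
```

```text
time_s: 1.7
tcp_pos: [0.505, -0.0737, 0.3037]
eef_rot: [135.4, 89.9, 128.5]
contact_force: [1.7, 0.7, -0.3]
gripper_width: 0.0874
time_s: 2.2
tcp_pos: [0.4957, 0.0155, 0.321]
eef_rot: [135.7, 89.9, 128.7]
contact_force: [-0.7, -0.1, 0.9]
gripper_width: 0.0877
t 2.25 tcp [495.7  15.2 320.9] dp [ 0.8  0.8 24.4] twist -0.4784468720705348 j6 -121.3 F [0.1 0.  0.6] w 0.0875
```

View pics/w2.png

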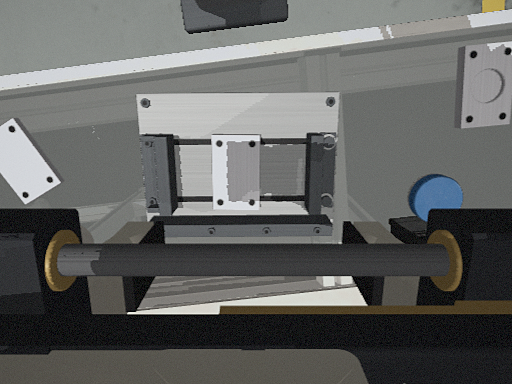

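The wrist view shows the fixture base near edge at row 94 (cols 137–340), jaw at cols 142–177, stop at 305–337, plate_low holes at (219,143), (252,144), (222,203), (252,203), and the fence from row ≈217. I'll zoom in once for the edges.

Run:
```python
from h import *
w=dict(np.load("pics/w2.npz"));f=w["frame"][85:245,125:355,::-1]
cv2.imwrite("pics/w2z.png",cv2.resize(f,None,fx=3.4,fy=3.4,interpolation=cv2.INTER_CUBIC))
p,a=holes(w,[(219,143),(252,144),(222,203),(252,203)],.026,4)
print(cast(w,[(137,94),(340,93),(145,103),(331,102)],.012)*1000)
p,a=holes(w,[(12,128),(20,197),(53,183),(53,183)],.012,4)
```

```text
centre [516.6  -8.5] long -7.4 spacing 77.6 41.9
[[ 402.15412636 -120.04220568]
 [ 432.10140436  136.37513447]
 [ 414.29798338 -112.14573643]
 [ 441.80747592  124.29127821]]
centre [ 485.5 -276.8] long 50.2 spacing 50.4 88.9
```

View pics/w2z.png

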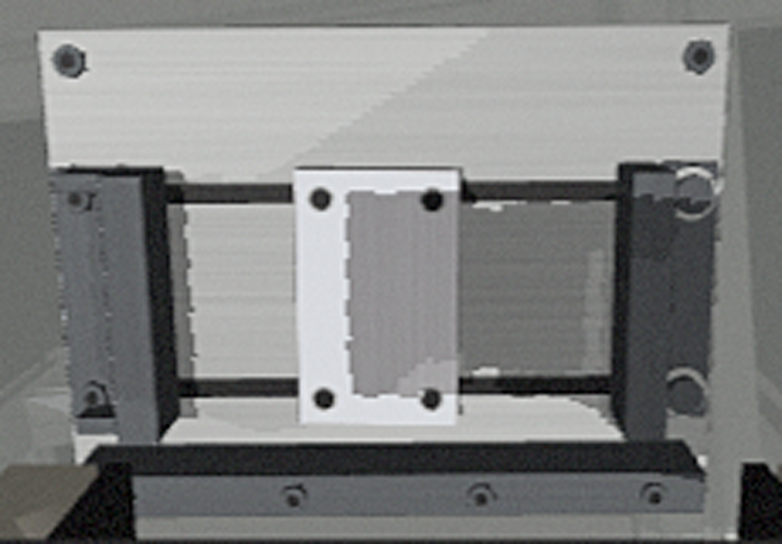

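```bash
cat >> h.py <<'E'
YAW=-6.65;C0=np.array([.5065,-.0022]);cs=np.cos(np.radians(YAW)),np.sin(np.radians(YAW));F2=np.array([[cs[0],-cs[1]],[cs[1],cs[0]]])
def fix(p): return (np.atleast_2d(p)-C0)@F2*1000      # world m -> fixture mm
def wor(x,y,z): return np.r_[C0+F2@np.array([x,y])/1000,z/1000]  # fixture mm -> world m
E
python3 - <<'E'
from h import *
w=dict(np.load("pics/w2.npz"))
z=lambda L:[(125+a/3.4,85+b/3.4) for a,b in L]
print("corners",fix(cast(w,z([(39,30),(730,26)]),.012)).round(1))
print("fence foot",fix(cast(w,z([(250,442),(450,442),(600,441)]),.012)).round(1))
print("fence top near edge",fix(cast(w,z([(130,472),(690,475)]),.052)).round(1))
print("jaw foot",fix(cast(w,z([(163,168),(180,412)]),.012)).round(1),"stop foot",fix(cast(w,z([(618,165),(612,430)]),.012)).round(1))
print("low",fix(np.array([.5166,-.0085])).round(1), "corners top",fix(cast(w,z([(294,168),(460,169),(458,423),(300,424)]),.026)).round(1))
M=togo(wor(0,0,80),83.35)
E
```

```text
corners [[ -90.2 -129.8]
 [ -90.4  128.6]]
fence foot [[ 72.3 -58.1]
 [ 72.8  23.6]
 [ 72.7  84.9]]
fence top near edge [[ 70.4 -96.8]
 [ 72.8 113.1]]
jaw foot [[-38.8 -86.6]
 [ 59.4 -85.9]] stop foot [[-39.1  88.5]
 [ 68.   89.7]]
low [[10.8 -5.1]] corners top [[-39.8 -34.5]
 [-39.1  27.4]
 [ 60.2  26.6]
 [ 60.3 -35.7]]
t 2.25 tcp [495.7  15.2 320.9] dp [240.8 -16.3  13.3] twist -0.32844696401801343 j6 -121.3 F [0.1 0.  0.6] w 0.0875
```

Run:
```python
from h import *
togo(wor(10.8,-5.1,31),83.35)
```

```text
t 2.25 tcp [495.7  15.2 320.9] dp [289.8 -21.4  24.2] twist -0.32844696401801343 j6 -121.3 F [0.1 0.  0.6] w 0.0875
```

```bash
python3 -m jog '{"fingers":[1,1,1,1,1],"dp":[[40,-6,8],[85,-12,16],[130,-21,24],[175,-21.4,24],[215,-21.4,24]],"twist":[-0.3,-0.3,-0.3,-0.3,-0.3]}'
python3 - <<'E'
from h import *
togo(wor(10.8,-5.1,31),83.35)
E
```

```text
time_s: 2.75
tcp_pos: [0.516, -0.0107, 0.1036]
eef_rot: [161.9, 89.8, 155.1]
contact_force: [0.8, 0.6, 0.1]
gripper_width: 0.0877
t 2.75 tcp [516.  -10.7 103.6] dp [72.6  2.2  0.6] twist -0.18659754935055162 j6 -117.3 F [0.8 0.6 0.1] w 0.0877
```

```bash
python3 -m jog '{"fingers":[1,1,1,1,1],"dp":[[30,2,0.5],[55,2,0.5],[68,2,0.5],[72.5,2,0.5],[72.5,2,0.5]],"twist":[0,0,0,0,0]}' && python3 -m jog '{"fingers":[0.6,0.6,0.6,0.6,0.6],"dp":[[0,0,0],[0,0,0],[0,0,0],[0,0,0],[0,0,0]],"twist":[0,0,0,0,0]}' 20
python3 - <<'E'
from h import *
M=togo(wor(18,20,34),83.35);print("x fix in tool",(M.T@[*F2[:,0],0]).round(3))
E
```

```text
time_s: 3.25
tcp_pos: [0.5162, -0.0099, 0.0306]
eef_rot: [-179.6, 89.7, 173.5]
contact_force: [-1.1, -0.3, 0.3]
gripper_width: 0.0879
time_s: 3.75
tcp_pos: [0.5165, -0.0098, 0.0311]
eef_rot: [175.0, 89.8, 168.1]
contact_force: [-1.1, -0.5, 3.3]
gripper_width: 0.0619
t 3.75 tcp [516.5  -9.8  31.1] dp [-2.9 26.4  7. ] twist -0.2499900605547225 j6 -117.4 F [-1.1 -0.5  3.3] w 0.0619
x fix in tool [-0.003  0.004  1.   ]
```

```bash
python3 -m jog '{"fingers":[0.6,0.6,0.6,0.6,0.6],"dp":[[-3,0,0],[-3,10,3],[-3,20,6],[-3,26.5,7],[-3,26.5,7]],"twist":[0,-0.25,-0.25,-0.25,-0.25]}' && python3 -m jog '{"fingers":[0.6,0.6,0.6,0.6,0.6],"dp":[[2.5,0,0],[2.5,0,1],[2.5,0,2],[2.5,0,3],[2.5,0,4]],"twist":[0,0,0,0,0]}'
python3 - <<'E'
from h import *
M=togo(wor(23,20,31),83.35);s=r.get_state();print(fix(s["tcp_pos"][:2]),M.T@s["contact_force"])
E
```

```text
time_s: 4.25
tcp_pos: [0.5271, 0.0168, 0.0339]
eef_rot: [174.2, 89.8, 167.6]
contact_force: [-0.3, 0.5, -2.4]
gripper_width: 0.0619
time_s: 4.75
tcp_pos: [0.5303, 0.0161, 0.0311]
eef_rot: [-179.3, 89.7, 174.1]
contact_force: [-5.7, 2.4, 1.5]
gripper_width: 0.0615
t 4.75 tcp [530.3  16.1  31.1] dp [ 0.1 -0.9  1.4] twist 0.0478538795554897 j6 -119.3 F [-5.7  2.4  1.5] w 0.0615
[[21.5608144 20.8885961]] [-1.43445716  1.7651193  -5.91593119]
```

```bash
python3 -m jog '{"fingers":[0.6,0.6,0.6,0.6,0.6],"dp":[[0,0,0.5],[0,0,1],[0,0,1.5],[0,0,2],[0,0,2]],"twist":[0,0,0,0,0]}'
python3 - <<'E'
from h import *
M=togo(wor(23,20,31),83.35);s=r.get_state();print(fix(s["tcp_pos"][:2]),M.T@s["contact_force"])
E
```

```text
time_s: 5.25
tcp_pos: [0.5305, 0.0159, 0.0311]
eef_rot: [-176.7, 89.6, 176.7]
contact_force: [-9.3, 5.1, 5.6]
gripper_width: 0.0614
t 5.25 tcp [530.5  15.9  31.1] dp [ 0.1 -0.8  1.3] twist 0.03698946270283443 j6 -119.1 F [-9.3  5.1  5.6] w 0.0614
[[21.70959092 20.79663796]] [-5.49768572  4.00195393 -9.91031389]
```

Firm contact with the fence. Now release, rise and go to plate_mid.

```bash
python3 -m jog '{"fingers":[0.85,0.85,0.85,0.85,0.85],"dp":[[0,0,0],[0,0,0],[0,0,0],[-20,0,0],[-60,0,0]],"twist":[0,0,0,0,0]}'
python3 - <<'E'
from h import *
togo([.4695,-.2944,.1],113.4)
E
```

```text
time_s: 5.75
tcp_pos: [0.5293, 0.0152, 0.0893]
eef_rot: [-167.0, 89.2, -173.6]
contact_force: [1.0, 0.3, 0.2]
gripper_width: 0.0743
t 5.75 tcp [529.3  15.2  89.3] dp [  -9.5 -314.4  -23.7] twist -30.048172504539693 j6 -119.2 F [1.  0.3 0.2] w 0.0743
```

```bash
python3 -m jog '{"fingers":[1,1,1,1,1],"dp":[[-35,-15,0],[-60,-50,-4],[-60,-98,-8],[-60,-146,-11],[-60,-194,-15]],"twist":[0,-6,-12,-18,-24]}'
python3 - <<'E'
from h import *
togo([.4695,-.2944,.1],113.4)
E
```

```text
time_s: 6.25
tcp_pos: [0.4927, -0.1774, 0.1508]
eef_rot: [170.9, 89.3, -171.5]
contact_force: [2.0, -1.2, 0.3]
gripper_width: 0.0874
t 6.25 tcp [ 492.7 -177.4  150.8] dp [  51.3 -104.6  -57. ] twist -5.760197321391502 j6 -74.2 F [ 2.  -1.2  0.3] w 0.0874
```

```bash
python3 -m jog '{"fingers":[1,1,1,1,1],"dp":[[15,-35,-19],[30,-70,-38],[50,-104.6,-57],[50,-104.6,-57],[50,-104.6,-57]],"twist":[-2,-4,-5.8,-5.8,-5.8]}'
python3 - <<'E'
from h import *
M=togo([.4695,-.2944,.019],113.4);print(M.round(4))
E
```

```text
time_s: 6.75
tcp_pos: [0.4689, -0.2955, 0.1007]
eef_rot: [164.2, 89.3, -172.5]
contact_force: [0.6, 1.2, 0.7]
gripper_width: 0.0875
t 6.75 tcp [ 468.9 -295.5  100.7] dp [81.7  0.5  2. ] twist -0.11434011912429298 j6 -55.1 F [0.6 1.2 0.7] w 0.0875
[[-0.0124 -0.3953  0.9185]
 [-0.0016  0.9186  0.3953]
 [-0.9999  0.0034 -0.012 ]]
```

```bash
python3 -m jog '{"fingers":[1,1,1,1,1],"dp":[[35,0.2,1],[65,0.5,2],[78,0.5,2],[82,0.5,2],[82,0.5,2]],"twist":[0,0,0,0,0]}' && python3 -m jog '{"fingers":[0.6,0.6,0.6,0.6,0.6],"dp":[[0,0,0],[0,0,0],[0,0,0],[0,0,0],[0,0,0]],"twist":[0,0,0,0,0]}' 25 && python3 -m jog '{"fingers":[0.6,0.6,0.6,0.6,0.6],"dp":[[-10,0,0],[-40,0,0],[-80,0,0],[-110,0,0],[-110,0,0]],"twist":[0,0,0,0,0]}'
python3 - <<'E'
from h import *
M=togo(wor(17,20,100),83.35);print(M.round(4)[2])
E
```

```text
time_s: 7.25
tcp_pos: [0.4702, -0.2941, 0.0192]
eef_rot: [165.7, 89.3, -171.0]
contact_force: [0.7, 0.1, -0.1]
gripper_width: 0.0875
time_s: 7.75
tcp_pos: [0.4707, -0.2943, 0.0199]
eef_rot: [168.8, 89.4, -167.8]
contact_force: [-0.9, -0.1, 6.3]
gripper_width: 0.0619
time_s: 8.25
tcp_pos: [0.4743, -0.2948, 0.1348]
eef_rot: [-150.9, 89.7, -127.5]
contact_force: [0.4, -0.6, -1.5]
gripper_width: 0.0613
t 8.25 tcp [ 474.3 -294.8  134.8] dp [ 33.2 264.7 170.7] twist 30.04519721897924 j6 -55.3 F [ 0.4 -0.6 -1.5] w 0.0613
[-1.     -0.0029 -0.0053]
```

```bash
python3 -m jog '{"fingers":[0.6,0.6,0.6,0.6,0.6],"dp":[[0,37,24],[0,77,50],[0,117,76],[0,157,101],[0,197,127]],"twist":[5,10,16,22,28]}'
python3 - <<'E'
from h import *
M=togo(wor(17,20,100),83.35);print(M.round(4)[2])
E
```

```text
time_s: 8.75
tcp_pos: [0.5118, -0.062, 0.1333]
eef_rot: [-129.7, 89.6, -134.6]
contact_force: [1.9, 0.2, -2.0]
gripper_width: 0.0618
t 8.75 tcp [511.8 -62.  133.3] dp [32.9 78.7  7.4] twist 1.7636449384767872 j6 -110.1 F [ 1.9  0.2 -2. ] w 0.0618
[-1.     -0.0051 -0.0043]
```

```bash
python3 -m jog '{"fingers":[0.6,0.6,0.6,0.6,0.6],"dp":[[0,40,4],[15,72,7],[33,79,7.4],[33,79,7.4],[33,79,7.4]],"twist":[1.8,1.8,1.8,1.8,1.8]}'
python3 - <<'E'
from h import *
M=togo(wor(17,20.7,48.5),83.35);print(M.round(4)[2])
E
```

```text
time_s: 9.25
tcp_pos: [0.525, 0.0155, 0.0995]
eef_rot: [-133.3, 89.5, -140.0]
contact_force: [0.8, 0.1, -1.5]
gripper_width: 0.0619
t 9.25 tcp [525.   15.5  99.5] dp [51.   1.3  1. ] twist -0.021502896816699035 j6 -120.0 F [ 0.8  0.1 -1.5] w 0.0619
[-1.     -0.0063 -0.0059]
```

```bash
python3 -m jog '{"fingers":[0.6,0.6,0.6,0.6,0.6],"dp":[[20,1.3,1],[38,1.3,1],[48,1.3,1],[51,1.3,1],[51,1.3,1]],"twist":[0,0,0,0,0]}' && python3 -m jog '{"fingers":[0.6,0.6,0.6,0.6,0.6],"dp":[[1,0,0.5],[2,0,1.5],[2,0,2.5],[2,0,3.5],[2,0,4.5]],"twist":[0,0,0,0,0]}'
python3 - <<'E'
from h import *
M=togo(wor(23,20.7,45.9),83.35);s=r.get_state();print(fix(s["tcp_pos"][:2]),M.T@s["contact_force"],M[2].round(4))
E
```

```text
time_s: 9.75
tcp_pos: [0.526, 0.016, 0.0489]
eef_rot: [-132.3, 89.5, -139.0]
contact_force: [0.3, -0.5, -1.8]
gripper_width: 0.0616
time_s: 10.25
tcp_pos: [0.5306, 0.0155, 0.047]
eef_rot: [-131.7, 89.5, -138.4]
contact_force: [0.5, 0.2, -2.1]
gripper_width: 0.0618
t 10.25 tcp [530.6  15.5  47. ] dp [1.1 0.4 1.1] twist -0.04756631278708312 j6 -119.8 F [ 0.5  0.2 -2.1] w 0.0618
[[21.89978698 20.33489033]] [2.04657914 0.29785645 0.46350616] [-1.     -0.0064 -0.0057]
```

```bash
python3 -m jog '{"fingers":[0.6,0.6,0.6,0.6,0.6],"dp":[[0.5,0.3,0.7],[0.5,0.3,1.4],[0.5,0.3,2.1],[0.5,0.3,2.8],[0.5,0.3,3.2]],"twist":[0,0,0,0,0]}'
python3 - <<'E'
from h import *
M=togo(wor(23,20.7,45.9),83.35);s=r.get_state();print(fix(s["tcp_pos"][:2]),M.T@s["contact_force"],M[2].round(4))
E
```

```text
time_s: 10.75
tcp_pos: [0.532, 0.0154, 0.0462]
eef_rot: [-141.6, 89.4, -148.3]
contact_force: [-9.5, 5.4, 5.6]
gripper_width: 0.0617
t 10.75 tcp [532.   15.4  46.2] dp [ 0.3  0.2 -0.3] twist -0.06462275712669907 j6 -119.7 F [-9.5  5.4  5.6] w 0.0617
[[23.32847134 20.45721962]] [ -5.49309228   4.21382442 -10.09219985] [-0.9999 -0.0069 -0.0088]
```

```bash
python3 -m jog '{"fingers":[0.85,0.85,0.85,0.85,0.85],"dp":[[0,0,0],[0,0,0],[0,0,0],[-20,0,0],[-60,0,0]],"twist":[0,0,0,0,0]}'
python3 - <<'E'
from h import *
w=dict(np.load("pics/w2.npz"));p,a=holes(w,[(470,54),(507,51),(466,122),(503,117)],.016,4)
c=dict(np.load("pics/side0.npz"))
g=c["frame"].min(2);
M=togo([.4445,.3185,.18],88.5)
s=r.capture("side");np.savez("pics/s3.npz",**s);cv2.imwrite("pics/s3.png",s["frame"][:,:,::-1])
E
```

```text
time_s: 11.25
tcp_pos: [0.5309, 0.0151, 0.1044]
eef_rot: [-145.7, 89.0, -152.5]
contact_force: [0.3, -0.4, 0.5]
gripper_width: 0.0742
centre [445.7 319.8] long -1.8 spacing 78.3 42.5
t 11.25 tcp [530.9  15.1 104.4] dp [ -76.7  290.5 -122.5] twist -5.24393884653955 j6 -119.7 F [ 0.3 -0.4  0.5] w 0.0742
```

```bash
python3 -m jog '{"fingers":[1,1,1,1,1],"dp":[[-35,20,-8],[-50,60,-25],[-50,105,-44],[-50,150,-63],[-50,194,-82]],"twist":[-1,-2,-3,-4,-5]}'
python3 - <<'E'
from h import *
M=togo([.4457,.3198,.11],88.2)
E
```

```text
time_s: 11.8
tcp_pos: [0.4762, 0.2204, 0.1624]
eef_rot: [-113.7, 89.7, -115.3]
contact_force: [1.6, 0.4, 0.2]
gripper_width: 0.0878
t 11.8 tcp [476.2 220.4 162.4] dp [ 52.1  98.8 -33.2] twist 0.19383365040847877 j6 -138.0 F [1.6 0.4 0.2] w 0.0878
```

```bash
python3 -m jog '{"fingers":[1,1,1,1,1],"dp":[[15,40,-14],[30,80,-26],[52,98.8,-33],[52,98.8,-33],[52,98.8,-33]],"twist":[0,0.2,0.2,0.2,0.2]}'
python3 - <<'E'
from h import *
M=togo([.4457,.3198,.02],88.2);print(M[2].round(4))
E
```

```text
time_s: 12.3
tcp_pos: [0.4458, 0.32, 0.1097]
eef_rot: [-112.1, 89.7, -113.8]
contact_force: [-0.3, -0.0, 0.1]
gripper_width: 0.0877
t 12.3 tcp [445.8 320.  109.7] dp [89.7  0.3  0.1] twist 0.06888353339206787 j6 -147.9 F [-0.3 -0.   0.1] w 0.0877
[-1.     -0.0052 -0.0021]
```

```bash
python3 -m jog '{"fingers":[1,1,1,1,1],"dp":[[40,0.3,0],[72,0.3,0],[86,0.3,0],[90,0.3,0],[90,0.3,0]],"twist":[0,0,0,0,0]}' && python3 -m jog '{"fingers":[0.6,0.6,0.6,0.6,0.6],"dp":[[0,0,0],[0,0,0],[0,0,0],[0,0,0],[0,0,0]],"twist":[0,0,0,0,0]}' 25 && python3 -m jog '{"fingers":[0.6,0.6,0.6,0.6,0.6],"dp":[[-10,0,0],[-40,0,0],[-80,0,0],[-120,0,0],[-120,0,0]],"twist":[0,0,0,0,0]}'
python3 - <<'E'
from h import *
M=togo(wor(17,20.6,130),83.35);print(M.round(4)[2])
E
```

```text
time_s: 12.8
tcp_pos: [0.4463, 0.3194, 0.0203]
eef_rot: [-108.7, 89.7, -110.5]
contact_force: [1.0, 0.1, 0.1]
gripper_width: 0.0876
time_s: 13.3
tcp_pos: [0.4465, 0.3195, 0.0209]
eef_rot: [-104.7, 89.7, -106.5]
contact_force: [-0.5, -0.1, 6.6]
gripper_width: 0.0617
time_s: 13.8
tcp_pos: [0.4488, 0.3225, 0.147]
eef_rot: [28.4, 89.7, 26.7]
contact_force: [0.2, 0.6, -3.0]
gripper_width: 0.0617
t 13.8 tcp [448.8 322.5 147. ] dp [  16.7 -303.9   86. ] twist 4.9495069092854465 j6 -147.9 F [ 0.2  0.6 -3. ] w 0.0617
[-1.      0.0027  0.005 ]
```

```bash
python3 -m jog '{"fingers":[0.6,0.6,0.6,0.6,0.6],"dp":[[0,-40,11],[0,-85,24],[0,-130,37],[0,-175,50],[0,-220,62]],"twist":[1,2,3,4,5]}'
python3 - <<'E'
from h import *
M=togo(wor(17,20.6,100),83.35);print(M.round(4)[2])
E
```

```text
time_s: 14.3
tcp_pos: [0.5038, 0.099, 0.1466]
eef_rot: [37.1, 89.7, 30.4]
contact_force: [1.0, 0.7, -3.0]
gripper_width: 0.0616
t 14.3 tcp [503.8  99.  146.6] dp [ 46.5 -79.8  31.3] twist -0.06489960123943206 j6 -129.8 F [ 1.   0.7 -3. ] w 0.0616
[-1.      0.0032  0.0042]
```

```bash
python3 -m jog '{"fingers":[0.6,0.6,0.6,0.6,0.6],"dp":[[0,-40,15],[20,-72,28],[46,-79.8,31],[46,-79.8,31],[46,-79.8,31]],"twist":[0,0,0,0,0]}'
python3 - <<'E'
from h import *
M=togo(wor(17,20.6,61.5),83.35);print(M.round(4)[2])
E
```

```text
time_s: 14.8
tcp_pos: [0.5251, 0.0161, 0.1003]
eef_rot: [40.1, 89.8, 33.4]
contact_force: [0.7, -0.4, -2.9]
gripper_width: 0.0614
t 14.8 tcp [525.1  16.1 100.3] dp [38.8  0.2  0.6] twist -0.09449522170609725 j6 -119.9 F [ 0.7 -0.4 -2.9] w 0.0614
[-1.      0.0022  0.0026]
```

```bash
python3 -m jog '{"fingers":[0.6,0.6,0.6,0.6,0.6],"dp":[[15,0.2,0.6],[28,0.2,0.6],[36,0.2,0.6],[39,0.2,0.6],[39,0.2,0.6]],"twist":[0,0,0,0,0]}' && python3 -m jog '{"fingers":[0.6,0.6,0.6,0.6,0.6],"dp":[[1,0,0.5],[2,0,1.5],[2,0,2.5],[2,0,3.5],[2,0,4.5]],"twist":[0,0,0,0,0]}' && python3 -m jog '{"fingers":[0.6,0.6,0.6,0.6,0.6],"dp":[[0.6,0.3,0.7],[0.6,0.3,1.4],[0.6,0.3,2],[0.6,0.3,2.6],[0.6,0.3,3]],"twist":[0,0,0,0,0]}'
python3 - <<'E'
from h import *
M=togo(wor(23,20.6,59),83.35);s=r.get_state();print(fix(s["tcp_pos"][:2]),M.T@s["contact_force"],M[2].round(4))
E
```

```text
time_s: 15.3
tcp_pos: [0.526, 0.0169, 0.0617]
eef_rot: [37.2, 89.8, 30.6]
contact_force: [-0.2, 0.5, -2.3]
gripper_width: 0.0617
time_s: 15.8
tcp_pos: [0.5307, 0.0163, 0.0598]
eef_rot: [36.7, 89.8, 30.0]
contact_force: [0.8, -0.3, -2.9]
gripper_width: 0.0618
time_s: 16.3
tcp_pos: [0.5314, 0.0163, 0.0591]
eef_rot: [113.6, 89.9, 106.9]
contact_force: [-12.0, 6.9, 8.0]
gripper_width: 0.0618
t 16.3 tcp [531.4  16.3  59.1] dp [ 0.1 -0.6  0.4] twist -0.06750504709583538 j6 -119.4 F [-12.    6.9   8. ] w 0.0618
[[22.57075589 21.21535013]] [ -7.95815968   5.45651361 -12.68227659] [-1.0e+00  1.7e-03 -7.0e-04]
```

```bash
python3 -m jog '{"fingers":[0.85,0.85,0.85,0.85,0.85],"dp":[[0,0,0],[0,0,0],[0,0,0],[-20,0,0],[-60,0,0]],"twist":[0,0,0,0,0]}' && python3 -m jog '{"fingers":[0.85,0.5,0,0,0],"dp":[[-40,0,0],[-60,-40,-3],[-60,-85,-6],[-60,-125,-9],[-60,-145,-10]],"twist":[0,0,0,0,0]}'
python3 - <<'E'
from h import *
M=togo(wor(12,-135,44),83.35);print(M.round(4)[2])
w=r.capture("wrist");np.savez("pics/w4.npz",**w);f=w["frame"][:,:,::-1];cv2.imwrite("pics/w4.png",f)
E
```

```text
time_s: 16.8
tcp_pos: [0.5297, 0.0155, 0.1172]
eef_rot: [-171.7, 89.7, -178.5]
contact_force: [0.9, 0.9, -0.9]
gripper_width: 0.0747
time_s: 17.3
tcp_pos: [0.5025, -0.1297, 0.1779]
eef_rot: [-170.3, 89.7, -177.1]
contact_force: [-0.2, 0.0, 0.5]
gripper_width: 0.048
t 17.3 tcp [ 502.5 -129.7  177.9] dp [133.9  -7.8   1.9] twist -0.1806713953854313 j6 -104.0 F [-0.2  0.   0.5] w 0.048
[-1.0e+00 -8.0e-04 -4.9e-03]
```

View pics/w4.png

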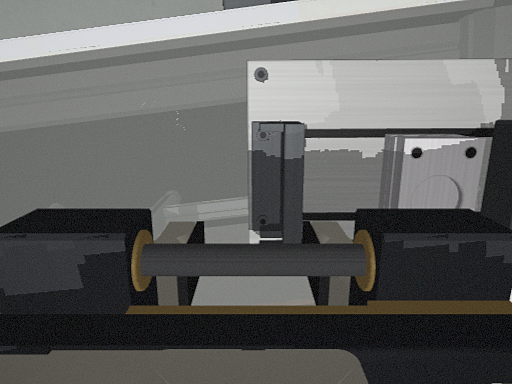

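The pile stands square with the recess up (cols 385–490, rows 133–215). The jaw is at cols 250–305 and not yet moved. Next, descend behind the jaw.

```bash
python3 -m jog '{"fingers":[0,0,0,0,0],"dp":[[15,-8,2],[50,-8,2],[90,-8,2],[124,-8,2],[134,-8,2]],"twist":[-0.2,-0.2,-0.2,-0.2,-0.2]}' && python3 -m jog '{"fingers":[0,0,0,0,0],"dp":[[0,0,0],[0,2,0],[0,4,0],[0,6,0],[0,8,0]],"twist":[0,0,0,0,0]}'
python3 - <<'E'
from h import *
M=togo(wor(12,-105,44),83.35);s=r.get_state();print(fix(s["tcp_pos"][:2]),M.T@s["contact_force"],M[2].round(4))
E
```

```text
time_s: 17.85
tcp_pos: [0.5004, -0.1394, 0.0407]
eef_rot: [-168.8, 89.4, -175.5]
contact_force: [-0.3, -0.1, 0.9]
gripper_width: 0.0041
time_s: 18.35
tcp_pos: [0.5021, -0.1312, 0.0417]
eef_rot: [-169.0, 89.5, -175.7]
contact_force: [0.3, 0.1, 0.1]
gripper_width: 0.0006
t 18.35 tcp [ 502.1 -131.2   41.7] dp [-2.3 23.6  1.4] twist -0.04828509721778573 j6 -103.7 F [0.3 0.1 0.1] w 0.0006
[[  10.57721442 -128.59633689]] [-0.06039842  0.17544164  0.33091987] [-1.     -0.0016 -0.0084]
```

```bash
python3 -m jog '{"fingers":[0,0,0,0,0],"dp":[[-2,4,0.5],[-2,8,1],[-2,14,1],[-2,22,1],[-2,30,1]],"twist":[0,0,0,0,0]}' && python3 -m jog '{"fingers":[0,0,0,0,0],"dp":[[0,8,0],[0,15,0],[0,22,0],[0,29,0],[0,34,0]],"twist":[0,0,0,0,0]}'
python3 - <<'E'
from h import *
M=togo(wor(12,-48,44),83.35);s=r.get_state();print(fix(s["tcp_pos"][:2]),M.T@s["contact_force"],M[2].round(4))
E
```

```text
time_s: 18.85
tcp_pos: [0.507, -0.101, 0.044]
eef_rot: [-166.9, 89.5, -173.6]
contact_force: [0.6, -3.5, 4.5]
gripper_width: 0.0004
time_s: 19.35
tcp_pos: [0.511, -0.0666, 0.0439]
eef_rot: [-167.1, 89.5, -173.8]
contact_force: [-0.4, -4.2, 3.9]
gripper_width: 0.0
t 19.35 tcp [511.  -66.6  43.9] dp [-0.1 15.4  0.1] twist -0.027567730990469386 j6 -111.0 F [-0.4 -4.2  3.9] w 0.0
[[ 11.91094158 -63.41078319]] [-3.90508076 -4.25906568  0.06087169] [-1.     -0.0018 -0.0079]
```

```bash
python3 -m jog '{"fingers":[0,0,0,0,0],"dp":[[0,4,0],[0,8,0],[0,11,0],[0,14,0],[0,17,0]],"twist":[0,0,0,0,0]}' && python3 -m jog '{"fingers":[0,0,0,0,0],"dp":[[0,2,0],[0,4,0],[0,6,0],[0,8,0],[0,10,0]],"twist":[0,0,0,0,0]}' && python3 -m jog '{"fingers":[0,0,0,0,0],"dp":[[0,2,0],[0,4,0],[0,6,0],[0,8,0],[0,10,0]],"twist":[0,0,0,0,0]}'
python3 - <<'E'
from h import *
M=togo(wor(12,-10,44),83.35);s=r.get_state();print(fix(s["tcp_pos"][:2]),M.T@s["contact_force"],M[2].round(4))
E
```

```text
time_s: 19.85
tcp_pos: [0.5129, -0.0496, 0.0438]
eef_rot: [-166.9, 89.5, -173.6]
contact_force: [0.4, -3.1, 3.8]
gripper_width: 0.0008
time_s: 20.35
tcp_pos: [0.514, -0.0402, 0.0438]
eef_rot: [-161.9, 89.5, -168.6]
contact_force: [-0.1, -8.6, 3.4]
gripper_width: 0.0005
time_s: 20.85
tcp_pos: [0.515, -0.0309, 0.0438]
eef_rot: [-157.5, 89.5, -164.2]
contact_force: [2.1, -8.7, 3.7]
gripper_width: 0.0003
t 20.85 tcp [515.  -30.9  43.8] dp [-0.2 17.6  0.2] twist -0.058009388425006136 j6 -115.0 F [ 2.1 -8.7  3.7] w 0.0003
[[ 11.76910816 -27.57026789]] [-3.71705955 -8.41736717  3.07764758] [-1.     -0.0036 -0.0087]
```

```bash
python3 -m jog '{"fingers":[0,0,0,0,0],"dp":[[0,2,0],[0,4,0],[0,6,0],[0,8,0],[0,10,0]],"twist":[0,0,0,0,0]}' && python3 -m jog '{"fingers":[0,0,0,0,0],"dp":[[0,0,0],[0,-4,0],[-5,-10,0],[-40,-12,0],[-80,-12,-10]],"twist":[0,0,0,0,0]}' && python3 -m jog '{"fingers":[0,0,0,0,0],"dp":[[-35,0,-10],[-70,20,-20],[-90,40,-30],[-90,40,-30],[-90,40,-30]],"twist":[0,0,0,0,0]}'
python3 - <<'E'
from h import *
M=togo(wor(-60,47,38),83.35);s=r.get_state();print(fix(s["tcp_pos"][:2]),M.T@s["contact_force"],M[2].round(4))
w=r.capture("wrist");np.savez("pics/w5.npz",**w);f=w["frame"][:,:,::-1];cv2.imwrite("pics/w5.png",f)
E
```

```text
time_s: 21.35
tcp_pos: [0.516, -0.0217, 0.0439]
eef_rot: [-153.3, 89.4, -160.0]
contact_force: [0.5, -8.5, 5.3]
gripper_width: 0.0006
time_s: 21.85
tcp_pos: [0.5049, -0.0328, 0.1238]
eef_rot: [-154.6, 89.2, -161.4]
contact_force: [0.3, 0.2, 0.1]
gripper_width: 0.0008
time_s: 22.35
tcp_pos: [0.4807, 0.0112, 0.2144]
eef_rot: [-157.8, 89.3, -164.5]
contact_force: [0.3, -1.0, 0.2]
gripper_width: 0.0008
t 22.35 tcp [480.7  11.2 214.4] dp [176.6  37.5 -30.9] twist -0.04614950268167206 j6 -121.4 F [ 0.3 -1.   0.2] w 0.0008
[[-27.12893137  10.28064192]] [-0.15962418 -0.94347914  0.40778053] [-0.9999 -0.0046 -0.0113]
```

View pics/w5.png

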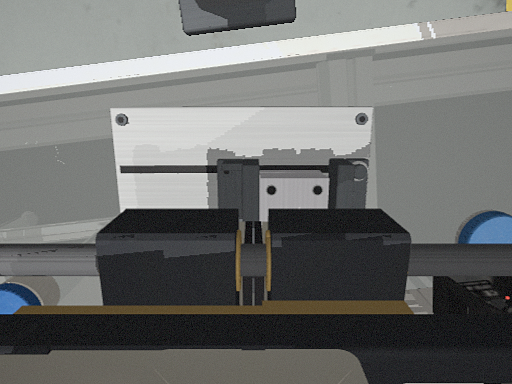

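```bash
python3 -m jog '{"fingers":[0,0,0,0,0],"dp":[[35,20,-28],[75,38,-30],[115,39,-29],[150,39,-29],[180,39,-29]],"twist":[0,0,0,0,0]}' && python3 -m jog '{"fingers":[0,0,0,0,0],"dp":[[0,0,4],[0,0,8],[0,0,12],[0,0,15],[0,0,18]],"twist":[0,0,0,0,0]}'
python3 - <<'E'
from h import *
M=togo(wor(-36.5,49,34),83.35);s=r.get_state();print(fix(s["tcp_pos"][:2]),M.T@s["contact_force"],M[2].round(4))
E
```

```text
time_s: 22.9
tcp_pos: [0.4525, 0.0509, 0.0311]
eef_rot: [-154.6, 89.0, -161.3]
contact_force: [0.1, -0.2, -0.0]
gripper_width: 0.0003
time_s: 23.4
tcp_pos: [0.4703, 0.0482, 0.0303]
eef_rot: [-154.0, 89.0, -160.8]
contact_force: [-0.3, -0.0, 0.1]
gripper_width: 0.0004
t 23.4 tcp [470.3  48.2  30.3] dp [-3.8  3.1  5.2] twist -0.16015336177777328 j6 -126.2 F [-0.3 -0.   0.1] w 0.0004
[[-41.75020261  45.9217124 ]] [-0.09520904 -0.07632149 -0.32808796] [-0.9998 -0.008  -0.0164]
```

```bash
python3 -m jog '{"fingers":[0,0,0,0,0],"dp":[[-3,2,0],[-4,3,1],[-4,3,2],[-4,3,3],[-4,3,4]],"twist":[0,0,0,0,0]}' && python3 -m jog '{"fingers":[0,0,0,0,0],"dp":[[0,0,0.5],[0,0,1],[0,0,1.5],[0,0,2],[0,0,2]],"twist":[0,0,0,0,0]}'
python3 - <<'E'
from h import *
M=togo(wor(-36.5,49,34),83.35);s=r.get_state();print(fix(s["tcp_pos"][:2]),M.T@s["contact_force"],M[2].round(4))
E
```

```text
time_s: 23.9
tcp_pos: [0.473, 0.0506, 0.0341]
eef_rot: [-155.6, 88.8, -162.4]
contact_force: [-10.6, 7.9, 8.2]
gripper_width: 0.0002
time_s: 24.4
tcp_pos: [0.473, 0.0504, 0.0338]
eef_rot: [-157.2, 88.6, -164.1]
contact_force: [-10.7, 7.0, 7.2]
gripper_width: 0.0003
t 24.4 tcp [473.   50.4  33.8] dp [-0.3  0.7  2.9] twist -0.2032915615538542 j6 -126.0 F [-10.7   7.    7.2] w 0.0003
[[-39.40755159  48.31764432]] [ -7.00007411   5.6268499  -11.6135074 ] [-0.9997 -0.0093 -0.0221]
```

```bash
python3 -m jog '{"fingers":[0,0,0,0,0],"dp":[[0,0,-4],[0,0,-12],[-40,0,-14],[-80,-20,-10],[-100,-50,10]],"twist":[0,0,0,0,0]}' && python3 -m jog '{"fingers":[0,0,0,0,0],"dp":[[0,-25,30],[0,-42,45],[0,-42,45],[0,-42,45],[0,-42,45]],"twist":[0,0,0,0,0]}'
python3 - <<'E'
from h import *
M=togo(wor(12,-34,44),83.35);s=r.get_state();print(fix(s["tcp_pos"][:2]),M.T@s["contact_force"],M[2].round(4))
E
```

```text
time_s: 24.9
tcp_pos: [0.4796, 0.0008, 0.1374]
eef_rot: [-157.2, 88.9, -163.9]
contact_force: [1.1, 0.4, -0.6]
gripper_width: 0.0005
time_s: 25.4
tcp_pos: [0.5188, -0.0459, 0.1367]
eef_rot: [-157.4, 88.9, -164.1]
contact_force: [-0.0, 0.4, -0.2]
gripper_width: 0.0006
t 25.4 tcp [518.8 -45.9 136.7] dp [92.7  8.6 -3.6] twist -0.008484514071767535 j6 -113.2 F [-0.   0.4 -0.2] w 0.0006
[[ 17.28051227 -41.93305625]] [ 0.24441279  0.3905177  -0.05657621] [-0.9998 -0.0077 -0.0185]
```

```bash
python3 -m jog '{"fingers":[0,0,0,0,0],"dp":[[30,4,-2],[60,8,-3.6],[84,8.6,-3.6],[92,8.6,-3.6],[92,8.6,-3.6]],"twist":[0,0,0,0,0]}' && python3 -m jog '{"fingers":[0,0,0,0,0],"dp":[[0,4,0],[0,8,0],[0,12,0],[0,15,0],[0,18,0]],"twist":[0,0,0,0,0]}'
python3 - <<'E'
from h import *
M=togo(wor(12,-10,44),83.35);s=r.get_state();print(fix(s["tcp_pos"][:2]),M.T@s["contact_force"],M[2].round(4))
E
```

```text
time_s: 25.9
tcp_pos: [0.5136, -0.037, 0.044]
eef_rot: [-157.2, 88.7, -163.8]
contact_force: [0.2, 1.2, 0.8]
gripper_width: 0.0006
time_s: 26.4
tcp_pos: [0.516, -0.0196, 0.0446]
eef_rot: [-154.3, 88.7, -160.8]
contact_force: [2.0, -9.6, 2.9]
gripper_width: 0.0004
t 26.4 tcp [516.  -19.6  44.6] dp [0.5 6.2 0.6] twist 0.08909294870289841 j6 -116.2 F [ 2.  -9.6  2.9] w 0.0004
[[ 11.42639019 -16.19309502]] [-2.8238751  -9.3771985   2.99795261] [-0.9998 -0.0096 -0.02  ]
```

Pushing the pile at ≈9 N. Now I'll creep up to the stop and watch the force.

```bash
python3 -m jog '{"fingers":[0,0,0,0,0],"dp":[[0,1,0],[0,2,0],[0,3,0],[0,4,0],[0,5,0]],"twist":[0,0,0,0,0]}' && python3 -m jog '{"fingers":[0,0,0,0,0],"dp":[[0,0.6,0],[0,1.2,0],[0,1.8,0],[0,2.4,0],[0,3,0]],"twist":[0,0,0,0,0]}'
python3 - <<'E'
from h import *
M=togo(wor(12,-10,44),83.35);s=r.get_state();print(fix(s["tcp_pos"][:2]),M.T@s["contact_force"],M[2].round(4))
E
```

```text
time_s: 26.9
tcp_pos: [0.5164, -0.0156, 0.0447]
eef_rot: [-151.7, 88.7, -158.3]
contact_force: [1.3, -7.5, 0.2]
gripper_width: 0.0008
time_s: 27.4
tcp_pos: [0.5166, -0.0135, 0.0448]
eef_rot: [-149.7, 88.6, -156.3]
contact_force: [1.7, -7.8, -0.7]
gripper_width: 0.0005
t 27.4 tcp [516.6 -13.5  44.8] dp [0.8 0.  0.7] twist 0.07162660617605354 j6 -117.0 F [ 1.7 -7.8 -0.7] w 0.0005
[[ 11.34118001 -10.01346298]] [ 0.75648176 -7.58659405  2.59814071] [-0.9997 -0.0121 -0.0206]
```

```bash
python3 -m jog '{"fingers":[0,0,0,0,0],"dp":[[0,0.8,0],[0,1.4,0],[0,2,0],[0,2.6,0],[0,3.2,0]],"twist":[0,0,0,0,0]}'
python3 - <<'E'
from h import *
M=togo(wor(12,-10,44),83.35);s=r.get_state();print(fix(s["tcp_pos"][:2]),M.T@s["contact_force"],M[2].round(4))
E
```

```text
time_s: 27.9
tcp_pos: [0.5167, -0.0122, 0.0449]
eef_rot: [-145.6, 88.5, -152.1]
contact_force: [4.6, -18.7, -2.0]
gripper_width: 0.0
t 27.9 tcp [516.7 -12.2  44.9] dp [ 0.9 -1.2  0.8] twist 0.06918924897944123 j6 -117.4 F [  4.6 -18.7  -2. ] w 0.0
[[11.24471655 -8.77313935]] [  2.08589187 -18.02201682   6.7053549 ] [-0.9997 -0.0147 -0.0215]
```

```bash
python3 -m jog '{"fingers":[0,0,0,0,0],"dp":[[0,2.4,0],[0,3,0],[0,3.6,0],[0,4,0],[0,4,0]],"twist":[0,0,0,0,0]}'
python3 - <<'E'
from h import *
M=togo(wor(12,-10,44),83.35);s=r.get_state();print(fix(s["tcp_pos"][:2]),M.T@s["contact_force"],M[2].round(4))
E
```

```text
time_s: 28.4
tcp_pos: [0.5166, -0.0121, 0.045]
eef_rot: [-139.7, 88.3, -146.2]
contact_force: [6.6, -27.6, -2.3]
gripper_width: 0.0003
t 28.4 tcp [516.6 -12.1  45. ] dp [ 1.  -1.4  0.9] twist 0.044985283719100266 j6 -117.8 F [  6.6 -27.6  -2.3] w 0.0003
[[11.16886552 -8.61623033]] [  2.57057899 -26.64856521   9.79195387] [-0.9995 -0.0195 -0.023 ]
```

```bash
python3 -m jog '{"fingers":[0,0,0,0,0],"dp":[[0,3.5,0],[0,4,0],[0,4.4,0],[0,4.4,0],[0,4.4,0]],"twist":[0,0,0,0,0]}'
python3 - <<'E'
from h import *
M=togo(wor(12,-10,44),83.35);s=r.get_state();print(fix(s["tcp_pos"][:2]),M.T@s["contact_force"])
E
python3 -m jog '{"fingers":[0,0,0,0,0],"dp":[[0,1,0],[0,-2,0],[0,-8,0],[-30,-14,0],[-80,-14,0]],"twist":[0,0,0,0,0]}' && python3 -m jog '{"fingers":[0.5,1,1,1,1],"dp":[[-40,0,-5],[-80,0,-10],[-120,10,-10],[-150,30,-5],[-150,52,0]],"twist":[0,0,0,0,0]}' && python3 -m jog '{"fingers":[1,1,1,1,1],"dp":[[0,20,0],[0,20,0],[0,20,0],[0,20,0],[0,20,0]],"twist":[0,0,0,0,0]}'
python3 - <<'E'
from h import *
s=r.get_state();print(fix(s["tcp_pos"][:2]))
w=r.capture("wrist");np.savez("pics/w6.npz",**w);f=w["frame"][:,:,::-1]
cv2.imwrite("pics/w6.png",cv2.resize(f[60:250,130:400],None,fx=2.9,fy=2.9,interpolation=cv2.INTER_CUBIC))
E
```

```text
time_s: 28.9
tcp_pos: [0.5165, -0.012, 0.0451]
eef_rot: [-134.6, 88.0, -141.3]
contact_force: [8.3, -31.2, -2.7]
gripper_width: -0.0
t 28.9 tcp [516.5 -12.   45.1] dp [ 1.1 -1.4  0.9] twist 0.023153910547023315 j6 -118.3 F [  8.3 -31.2  -2.7] w -0.0
[[11.11536452 -8.55797595]] [  3.16762697 -29.95031376  11.94747145]
time_s: 29.4
tcp_pos: [0.5147, -0.0249, 0.1236]
eef_rot: [-139.1, 87.6, -145.8]
contact_force: [2.1, -0.4, 0.1]
gripper_width: 0.0006
time_s: 29.9
tcp_pos: [0.5279, 0.0313, 0.2775]
eef_rot: [-134.9, 88.1, -141.5]
contact_force: [0.3, -0.0, -0.0]
gripper_width: 0.0346
time_s: 30.4
tcp_pos: [0.5299, 0.0507, 0.2768]
eef_rot: [-135.2, 88.1, -141.9]
contact_force: [0.1, 0.2, -0.2]
gripper_width: 0.0751
[[17.1330794  55.21500013]]
```

View pics/w6.png

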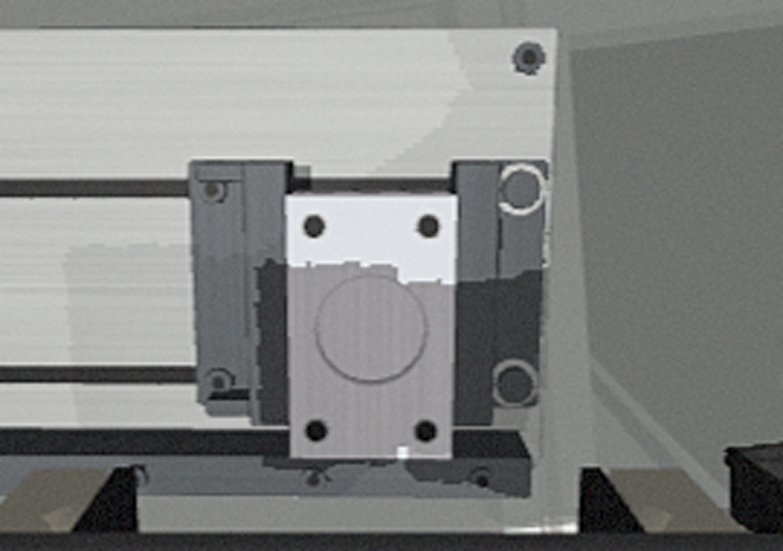

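The final wrist view shows the recessed plate tight between jaw (cols 190–290) and stop (452–547), with its near edge at row 196 and its far edge at the fence (row 458). I'll check the corners numerically and view the near ends from the other cameras.

Run:
```python
from h import *
w=dict(np.load("pics/w6.npz"));z=lambda L:[(130+a/2.9,60+b/2.9) for a,b in L]
print("top corners",fix(cast(w,z([(287,197),(456,195),(453,458),(290,458)]),.054)).round(1))
print("fence edge",fix(cast(w,z([(262,459),(528,458)]),.052)).round(1),"base corner",fix(cast(w,z([(556,29)]),.012)).round(1))
p,a=holes(w,z([(314,226),(428,226),(315,430),(426,430)]),.054,5);print(fix(p).round(1))
ims=[]
for n in("scene","side"):
    c=r.capture(n);P=np.linalg.inv(c["pose"]);q=P[:3,:3]@wor(10,50,30)+P[:3,3];u,v,_=c["intrinsics"]@q/q[2];u,v=int(u),int(v)
    ims.append(cv2.resize(c["frame"][max(0,v-40):v+40,max(0,u-50):u+50,::-1],(400,320),interpolation=cv2.INTER_CUBIC))
cv2.imwrite("pics/fin.png",np.hstack(ims))
```

```text
top corners [[-27.8  25.7]
 [-28.6  87.2]
 [ 71.4  88.4]
 [ 71.9  25.3]]
fence edge [[ 73.1  14.2]
 [ 71.8 117.6]] base corner [[-90.4 127.8]]
centre [534.1  51. ] long -6.6 spacing 77.9 41.8
[[21.3 56. ]]
```

View pics/fin.png

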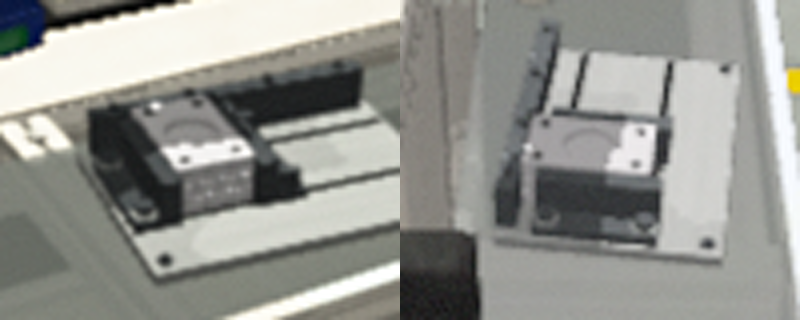

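Run:
```python
from plant import r
print(r.get_state()["contact_force"].round(1));print(r.close_job())
```

```text
[ 0.6  0.3 -0.6]
the job is handed in; nothing more can be done
None
```

I built the pile, pressed it and handed the job in at about 30 s on the robot's clock, with the arm clear of everything.

**Placing:** I squared the lower plate and pushed it against the fence. I then laid the plain plate and the recessed plate on it, recess up. Each plate was pushed to the fence until it pushed back with about 10–13 N.

**Pressing:** I slid the jaw up, tapped the near ends towards the fence at about 11 N, then pressed. The push rose from about 8 N while sliding to about 31 N against the stop, and the jaw then moved no further.

**Last checks:**
- **Jaw and stop:** the top plate sits tight between them, at fixture y of about 25.5 to 88 mm, with the stop seen at about 88.5 mm. It is square to the fixture within about 0.1°. The near ends look flush from outside.
- **Fence:** the pictures put the top plate's far end 0.5–1.2 mm short of the fence, while my fence contacts suggest 0.2–0.6 mm. This is within the camera's 2 mm accuracy, so I left it. The far ends of the two lower plates were hidden, so I did not re-check them after the press.
- **Tool tilt:** the tool ended up leaning about 2°, gained while pushing. It had no visible effect on the pile.
- **Jar, tin and gauge block:** I never touched them, but I took no final measurement of them.

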